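# Roll the rolling pin into its rest

### The arm

A 6-joint arm with a two-finger parallel gripper is mounted at the origin on the work surface. World frame = base frame: x ahead of the robot, y to its left, z up, the work surface at z = 0. Lengths are in m, angles in rad, forces in N, time in s.
With the tool pointing down it reaches from about 0.4 to 0.825 m from the base axis. Payload 7 kg.
Tool frame: the origin (TCP) lies at the very end of the fingers, on their centre line; the grasp point (between the pads) lies 19 mm behind it (tcp_to_grasp is the distance from the TCP to the grasp point, in m); x points along the fingers, z is the direction in which the jaws open and shut, and the axes are right-handed (so a half turn about x gives the same grasp; the last joint's range is limited). The gripper opens to 88 mm and grips with 3 to 60 N. Pads are 19 mm wide; open, the fingers measure 130 mm over their backs; the gripper's body (78 mm by 193 mm) begins 47 mm behind the grasp point.
Start: joints at [1.563, 0.359, 0.012, 0, -1.224, -0.288], TCP at [0.197, 0.646, 0.227] pointing down, gripper open.
Joint ranges: [-3.07, 3.07], [-1.43, 2.12], [-1.02, 1.25], [-3.03, 1.67], [-3.05, -0], [-3.03, 3.03]. Speed limits (rad/s): [2.39, 2.39, 3.01, 3.14, 3.14, 3.14].

### API

Orientations are given as [roll, pitch, yaw] about the fixed x, y, z axes, in that order (R = Rz(yaw) Ry(pitch) Rx(roll)).
In Python, from station import get_state, grab_frame, job_done, tcp_to_grasp gives the robot as it stands. The module is installed in compiled form; this text tells all that it offers.
- The arm moves only by the shell command python3 -m crank 'ROWS' [FORCE]. ROWS is JSON, a list of rows, each a list of 7 numbers: the shift along the tool's x, y, z in m, then the turn, a rotation vector about the tool's x, y, z in rad, then the opening, from 0 (shut) to 1 (fully open). In form: [[x, y, z, wx, wy, wz, fingers], ...]. A call has 1 to 10 rows; each row is the pose to reach, as a shift and turn from the pose commanded when the call began, along the tool's axes at that moment; what a row does not reach only later rows make up. A row lasts 1/8 s, in which the tool goes at most 62.5 mm and 10.7 degrees, less where a joint would pass 70% of its speed; a pose out of reach is approached as far as the arm can. A call with a gripper value outside its range is refused whole. The fingers move at their own pace and stop on an object; FORCE is the grip in N (left out, the last holds). Time passes only in rows, so rows that repeat a pose let the fingers close. It gives the time, the measured TCP pose, the force and the opening at its end, in the units of the state.
- get_state(): the state, without advancing time (a new reading comes with each control period).
- grab_frame(name): name is "scene" or "top" or "wrist"; returns a dict with "pixels" (400x640x3 uint8, red, green, blue), "vfov" (degrees; the focal length in pixels is half the picture's height over the tangent of half this angle, whatever the lens; pixels are square), "cx", "cy" (the principal point, pixels), "k1" (the pictures are not rectified: a ray, as slopes to the right and down, at radius r is drawn at 1 + k1 r^2 times it, then the intrinsics apply), "extrinsics" (4x4, takes a point from world to camera coordinates). Camera axes: x right, y up, looking along -z (the intrinsics and any distortion apply to the point x, -y, -z); pixel columns grow to the right and rows downward; lengths in m; the calibration is good to about 2 mm. A picture is of the moment at which its call begins. There is no depth.
- job_done(): hands the job in, once; it reports no verdict.
The state is a dict: "t": time; "q": joint angles; "qd": joint speeds; "joint_efforts": joint torques, N m; "eef_pos": TCP position; "ee_rot": TCP orientation; "force": force on the tool from outside, world axes, zero at the start; "moment": the same for the moment, N m; "width": finger opening in m.
Only numpy, scipy, OpenCV 4.12 (cv2) and the standard library are available. Lean on these libraries where they do the work, as an engineer would, in place of code of your own. Each camera call takes 0.05 s, during which the arm holds its last target.

### The job

Roll the wooden rolling pin along the marble counter by pushing its side with the fingertips, up the low ramp of its brown wooden rest and into the V-groove, so that it lies still and square in the groove with its thick barrel overhanging the rest on both sides. Do not grasp or lift the pin at any moment, and leave the mug, the steel cutter ring and the jar where they stand.

Things in the scene. Friction and masses are not known exactly. Their poses are not given: they have to be found in the camera images.
- pin: loose pale smooth (friction 0.4) wooden rolling pin, 0.4 to 0.65 kg, one rigid piece: barrel 50 mm in diameter, 190 mm long, and a 24 mm handle at each end (286 mm overall). Origin on its axis at mid-length, 25 mm above the counter at first; y runs along the pin, x and z turn as it rolls. It starts on the level counter before the ramp, within 0.18 rad of parallel to the groove, and rolls freely
- rest: brown wooden rest fixed to the counter, 110 mm wide along its y axis, which is the groove's. Origin on the counter below a seated pin's axis. The pin rolls in along +x (the robot's left, up to 0.3 rad askew). Profile along x: ramp from 0 high at -75 mm to a 10 mm crest at -16 mm; groove bottom, 2 mm high, at +8 mm; back stop rising to 34 mm at +34 mm, level to +60 mm
- seat (a point): fixed point of the rest at its mid-width, 31.5 mm above the counter, where the pin's mid-point lies when seated; axes as the rest's. Once over the crest the pin rolls down into the groove by itself
- cup: bystander: white mug, 72 mm across the rim and 62 mm high, with a handle at its own +y side; origin at the centre of its underside
- cutter: bystander: steel pastry cutter ring, 70 mm in diameter and 45 mm high; origin at the centre of its underside
- jar: bystander: closed amber jar with a wooden cap, 62 mm in diameter and 85 mm high, standing beside or behind the rest; origin at the centre of its underside

How it is judged:
On the way, in this order (a step that is already met when the one before it is completed fails the run):
1. the pin rolls on the counter, before the ramp, under the robot's push (x of pin in the frame of rest below -0.09 m and height (world z) of pin below 0.03 m and angular speed of pin above 0.25 rad/s and distance of pin from where it was at the start of the episode above 0.01 m), for 0.1 s.
2. the pin rolls on the ramp or over the crest, borne by the rest (x of pin in the frame of rest between -0.065 and -0.008 m and angular speed of pin above 0.25 rad/s and height (world z) of pin below 0.045 m and contact force between pin and rest above 0.5 N), for 0.02 s.
At the end, for the whole second after the job is handed in: The pin lies at rest in the V-groove, borne by the rest: its axis within 6 mm of the seated line and 27 to 36 mm high, within 0.06 rad of parallel to the groove, and its middle within 36 mm of the rest's middle along the groove, so that the barrel overhangs on both sides (x of pin in the frame of rest between -0.006 and 0.006 m and y of pin in the frame of rest between -0.036 and 0.036 m and z of pin in the frame of rest between 0.027 and 0.036 m and angle between the y axis of pin and the y axis of rest, either way round below 0.06 rad and linear speed of pin below 0.01 m/s and angular speed of pin below 0.2 rad/s and contact force between pin and rest above 1 N); the robot touches nothing.
It fails at once if the pin is held fast and dragged over the counter without rolling (x of pin in the frame of rest below -0.09 m and linear speed of pin above 0.03 m/s and angular speed of pin below 0.15 rad/s and contact force between the fingers and pin above 0.5 N).
It fails at once if the pin is lifted off the marble or carried above the rest instead of rolling (height (world z) of pin above 0.05 m or (x of pin in the frame of rest below -0.095 m and height (world z) of pin above 0.034 m)).
It fails at once if one end of the pin is lifted (angle between pin's own y axis and vertical below 1.42 rad or angle between pin's own y axis and vertical above 1.72 rad).
It fails at once if the mug, the cutter ring or the jar is displaced (distance of any of cup, cutter, jar from where it was at the start of the episode above 0.02 m).
It fails at once if the mug, the cutter ring or the jar is tipped (angle between any of cup, cutter, jar's own z axis and vertical above 0.3 rad).
It also fails if it takes over 43 s, if anything falls off the work surface, if the arm or the gripper's body presses on something with over 40 N, if the wrist force passes 120 N, or if a joint passes its speed limit or range.

## Working session

There is one attempt and no reset: what is moved stays moved. The work goes in short steps, Python scripts to look and compute and a shell command to move; the robot and the scene stay as the last step left them, time stands still between calls to the robot, and variables do not carry over. Pictures are saved under pics/ and viewed, and the job is handed in when it is done.

```bash
mkdir -p pics; python3 - <<'E'
from station import *
import cv2,numpy as np
s=get_state();print({k:np.round(v,3) for k,v in s.items()},tcp_to_grasp)
for n in("scene","top","wrist"):
    f=grab_frame(n);cv2.imwrite(f"pics/{n}0.png",f["pixels"][:,:,::-1]);print(n,f["vfov"],f["cx"],f["cy"],f["k1"],np.round(f["extrinsics"],4).tolist())
E
```

```text
{'t': np.float64(0.0), 'q': array([ 1.563,  0.359,  0.011, -0.   , -1.224, -0.288]), 'qd': array([-0.001, -0.001,  0.   ,  0.001, -0.   ,  0.   ]), 'joint_efforts': array([-1.0000e-03, -5.8272e+01,  2.9305e+01,  6.9970e+00,  7.0000e-03,
       -0.0000e+00]), 'eef_pos': array([0.197, 0.645, 0.226]), 'ee_rot': array([ 0.109,  1.569, -1.758]), 'force': array([-1.08 ,  0.103, -0.329]), 'moment': array([-0.049, -0.001, -0.036]), 'width': np.float64(0.088)} 0.0188
scene 56.5957804519382 320.75277708795693 195.52787420736038 -0.047549840586385304 [[-0.6878, 0.7257, 0.0181, 0.3923], [-0.5258, -0.5152, 0.6769, 0.3202], [0.5005, 0.456, 0.7359, -0.9978], [0.0, 0.0, 0.0, 1.0]]
top 53.47992655974245 324.8760492389012 208.0111266921344 -0.07650239340360111 [[0.1124, -0.9936, -0.0054, -0.0269], [0.9713, 0.1087, 0.2116, -0.6171], [-0.2097, -0.029, 0.9773, -0.6963], [0.0, 0.0, 0.0, 1.0]]
wrist 63.86419685410875 319.0141198312979 194.12308548656748 -0.04717501653595562 [[-0.2921, -0.9564, 0.0024, 0.674], [0.9243, -0.2829, -0.2564, 0.0325], [0.2459, -0.0726, 0.9666, -0.39], [0.0, 0.0, 0.0, 1.0]]
```

View pics/scene0.png

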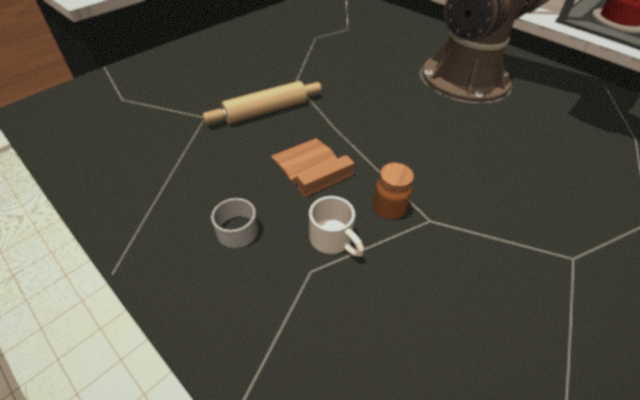

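View pics/top0.png

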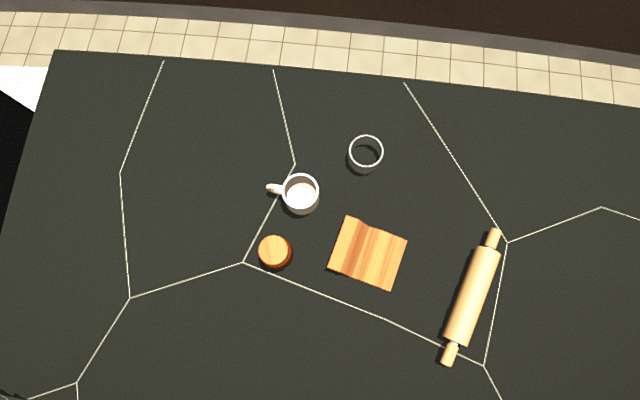

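View pics/wrist0.png

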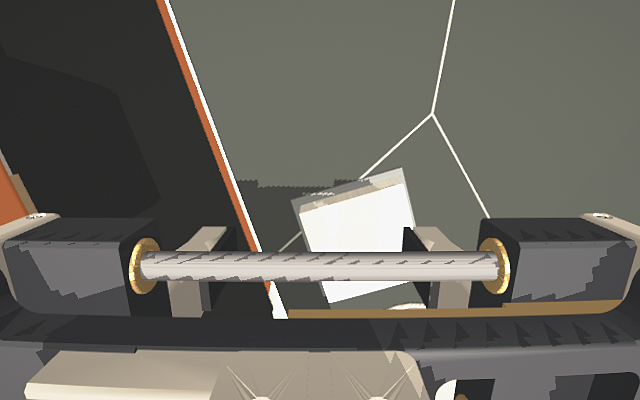

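The top view shows the pin on the right, from about (494,237) to (448,358). The rest is at about (367,253), and the mug, ring and jar are to its left. I'll enlarge these for measuring.

```bash
cat > h.py <<'E'
import numpy as np,cv2
from station import *
def cam(f):
    F=200/np.tan(np.radians(f["vfov"])/2);K=np.array([[F,0,f["cx"]],[0,F,f["cy"]],[0,0,1.]])
    return K,np.array([f["k1"],0,0,0,0.]),np.array(f["extrinsics"])
def back(f,uv,z):
    K,D,E=cam(f);n=cv2.undistortPoints(np.array([[uv]],float),K,D)[0,0]
    d=E[:3,:3].T@np.array([n[0],-n[1],-1]);c=-E[:3,:3].T@E[:3,3]
    return c+d*(z-c[2])/d[2]
def proj(f,P):
    K,D,E=cam(f);p=(E[:3,:3]@np.atleast_2d(P).T).T+E[:3,3];p=p*[1,-1,-1]
    return cv2.projectPoints(p,np.zeros(3),np.zeros(3),K,D)[0][:,0]
def crop(im,x0,y0,w,h,s,name):
    c=cv2.resize(im[y0:y0+h,x0:x0+w,::-1],None,fx=s,fy=s,interpolation=cv2.INTER_CUBIC)
    for i in range(0,w,20):
        cv2.putText(c,str(x0+i),(i*s,10),0,.35,(0,255,255));cv2.line(c,(i*s,12),(i*s,18),(0,255,255))
    for i in range(0,h,20):
        cv2.putText(c,str(y0+i),(0,i*s+4),0,.35,(0,255,255))
    cv2.imwrite(name,c)
E
python3 - <<'E'
from h import *
f=grab_frame("top");crop(f["pixels"],310,200,130,110,6,"pics/c1.png");crop(f["pixels"],420,220,100,150,4,"pics/c2.png")
f=grab_frame("scene");crop(f["pixels"],190,70,220,190,3,"pics/c3.png")
E
```

```text
(no output)
```

View pics/c1.png

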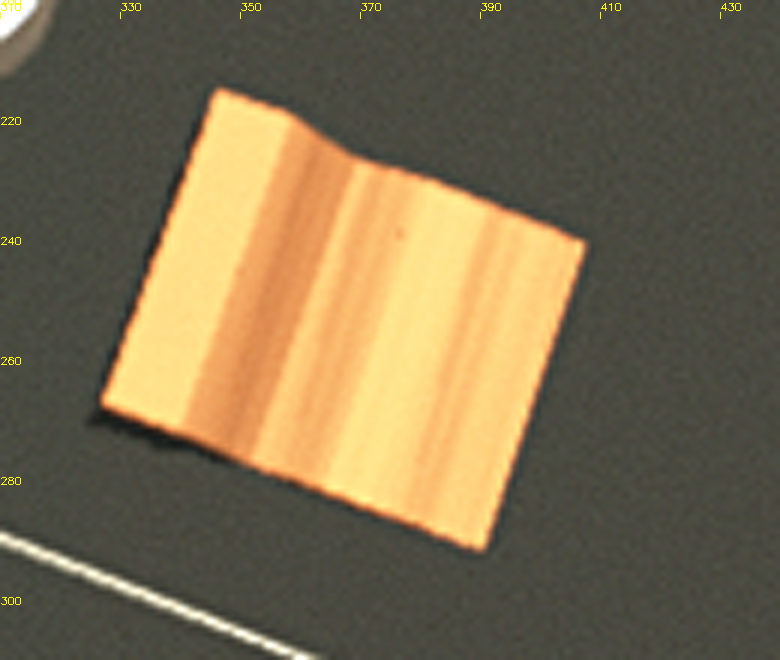

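View pics/c2.png

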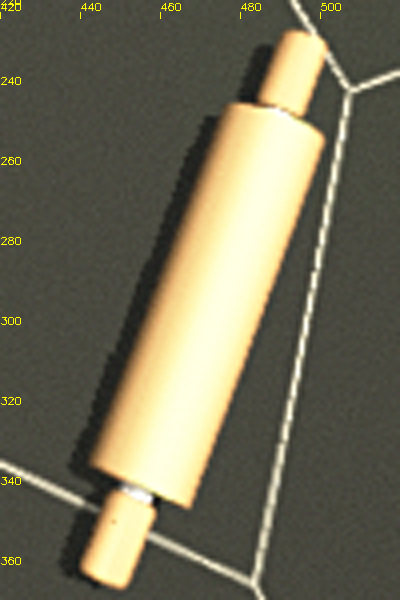

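View pics/c3.png

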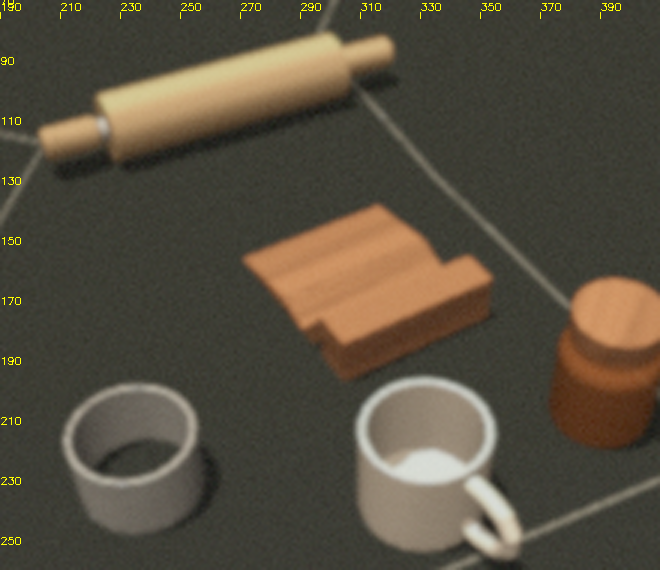

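```bash
cat >> h.py <<'E'
def restT(p):
    c,s=np.cos(p[2]),np.sin(p[2]);return lambda L:np.array([[p[0]+c*a-s*b,p[1]+s*a+c*b,z] for a,b,z in L])
E
python3 - <<'E'
from h import *
from scipy.optimize import least_squares
ft=grab_frame("top");fs=grab_frame("scene")
# pin first
A=back(ft,(488.9,250.2),.025);B=back(ft,(455.2,341.2),.025)
print("pin ends",A,B,"len",np.linalg.norm(A-B),"mid",(A+B)/2,"ang",np.arctan2(*(A-B)[[1,0]]))
a1=back(fs,(190+98/3-0+ (112-98)/6,70+ (95+160)/6),.025); b1=back(fs,(190+(332+354)/6,70+(35+92)/6),.025)
print("scene pin",a1,b1,np.linalg.norm(a1-b1),(a1+b1)/2,np.arctan2(*(a1-b1)[[1,0]]))
L=[(-.075,-.055,0),(-.075,.055,0),(.06,-.055,.034),(.06,.055,.034)]
tp=np.array([(407.5,240),(391,291.5),(346,214.5),(326.8,266.8)])
sp=np.array([(271.7,156.7),(315.7,138.3),(304.5,185.7),(354,164)])
def go(fl):
    best=None
    for order in([0,1,2,3],[1,0,3,2]):
        r=lambda p:np.concatenate([(proj(f,restT(p)(np.array(L)[order]))-m).ravel() for f,m in fl])
        for y0 in(0,1.57,3.1,-1.57):
            s=least_squares(r,[.5,.2,y0])
            if best is None or s.cost<best.cost:best=s
    print(best.x,best.cost,np.round(best.fun,1));return best.x
go([(ft,tp)]);go([(fs,sp)]);p=go([(ft,tp),(fs,sp)])
c,s=np.cos(p[2]),np.sin(p[2]);R=np.array([[c,s],[-s,c]])
for q in(A,B,(A+B)/2,(a1+b1)/2):print("rest frame",R@(q[:2]-p[:2]))
for n,uv,z in(("mug",(301,191),.062),("cut",(366,152),.045),("jar",(273,250),.085)):
    w=back(ft,uv,z);print(n,w,R@(w[:2]-p[:2]))
E
```

```text
pin ends [ 0.57566647 -0.29292396  0.025     ] [ 0.3932981  -0.23414262  0.025     ] len 0.19160759381104184 mid [ 0.48448229 -0.26353329  0.025     ] ang -0.31180787084280265
scene pin [ 0.5743022  -0.29159197  0.025     ] [ 0.38771593 -0.2281539   0.025     ] 0.197075680022694 [ 0.48100906 -0.25987293  0.025     ] -0.32773245442807564
[ 0.54652507 -0.04603789  1.33191205] 0.4843907830031329 [-0.3  0.  -0.5 -0.4  0.3  0.3  0.5  0.1]
[ 0.54812226 -0.04280776  1.32746169] 0.9848649975713066 [-0.7  0.1  0.5  0.9 -0.1 -0.4  0.2 -0.5]
[ 0.54687683 -0.04484135  1.33023038] 3.734825291475709 [-0.8 -0.1 -1.2 -0.6 -0.3 -0.  -0.1 -0.2 -0.9 -0.6  0.1  0.2 -0.2 -1.3
 -0.2 -1.4]
rest frame [-0.23407945 -0.08706686]
rest frame [-0.2204405  0.1040547]
rest frame [-0.22725998  0.00849392]
rest frame [-0.22453253  0.01273922]
mug [0.64565761 0.09246207 0.062     ] [ 0.15688428 -0.06322337]
cut [ 0.74628781 -0.02736601  0.045     ] [ 0.06448223 -0.18950507]
jar [0.52326603 0.12740976 0.085     ] [0.16166552 0.06397011]
```

```bash
cat >> h.py <<'E'
from scipy.spatial.transform import Rotation as Ro
REST=np.array([.5468,-.0450,1.3305])
def inrest(w):
    c,s=np.cos(REST[2]),np.sin(REST[2]);return np.array([[c,s],[-s,c]])@(np.array(w)[:2]-REST[:2])
def toolR(s): return Ro.from_euler('xyz',s["ee_rot"]).as_matrix()
def need(target):  # target xyz world, tool down, jaws along groove
    s=get_state();R=toolR(s);y=np.array([-np.sin(REST[2]),np.cos(REST[2]),0])
    print("t",s["t"],"q",np.round(s["q"],3),"tcp",np.round(s["eef_pos"],4),"rest",np.round(inrest(s["eef_pos"]),4),"F",np.round(s["force"],2))
    print("R",np.round(R,3).tolist())
    print("shift",np.round(R.T@(np.array(target)-s["eef_pos"]),4))
    for sg in(1,-1):
        X=np.array([0,0,-1.]);Z=sg*y;T=np.array([X,np.cross(Z,X),Z]).T
        print("turn",np.round(Ro.from_matrix(R.T@T).as_rotvec(),4))
def r2w(a,b,z):
    return np.array([*restT(REST)([(a,b,z)])[0]])
E
python3 - <<'E'
from h import *
print(r2w(-.31,.005,.12));need(r2w(-.31,.005,.12));need([.55,.15,.227])
E
```

```text
[ 0.46816662 -0.34490297  0.12      ]
t 0.35 q [ 1.563  0.359  0.012 -0.    -1.224 -0.288] tcp [0.1967 0.6456 0.2263] rest [0.5874 0.5043] F [-0.36  0.63  0.18]
R [[-0.0, 0.957, -0.292], [-0.0, -0.292, -0.957], [-1.0, 0.0, 0.0]]
shift [0.1067 0.5484 0.8683]
turn [ 1.5153e+00  3.0000e-04 -4.0000e-04]
turn [-1.6263e+00  4.0000e-04  3.0000e-04]
t 0.35 q [ 1.563  0.359  0.012 -0.    -1.224 -0.288] tcp [0.1967 0.6456 0.2263] rest [0.5874 0.5043] F [-0.36  0.63  0.18]
R [[-0.0, 0.957, -0.292], [-0.0, -0.292, -0.957], [-1.0, 0.0, 0.0]]
shift [-0.0005  0.4824  0.3711]
turn [ 1.5153e+00  3.0000e-04 -4.0000e-04]
turn [-1.6263e+00  4.0000e-04  3.0000e-04]
```

```bash
python3 -m crank '[[0,0.048,0.037,0.09,0,0,1],[0,0.096,0.074,0.18,0,0,1],[0,0.145,0.111,0.27,0,0,1],[0,0.193,0.148,0.36,0,0,1],[0,0.241,0.185,0.45,0,0,1],[0,0.29,0.222,0.54,0,0,1],[0,0.338,0.26,0.63,0,0,1],[0,0.386,0.297,0.72,0,0,1],[0,0.434,0.334,0.81,0,0,1],[0,0.482,0.371,0.9,0,0,1]]'
python3 - <<'E'
from h import *
need(r2w(-.31,.005,.15))
E
```

```text
t: 1.6
eef_pos: [0.5507, 0.1486, 0.227]
ee_rot: [-2.992, 1.57, 0.522]
force: [0.9, 0.4, 0.1]
width: 0.0874
t 1.6 q [ 0.607  0.187 -0.224  0.    -1.16  -0.234] tcp [0.5507 0.1486 0.227 ] rest [0.1889 0.0423] F [0.91 0.38 0.14]
R [[0.001, 0.364, -0.932], [0.0, -0.932, -0.364], [-1.0, -0.0, -0.001]]
shift [0.0767 0.4297 0.2564]
turn [ 6.125e-01 -8.000e-04  4.000e-04]
turn [-2.5291e+00 -5.0000e-04 -1.0000e-03]
```

```bash
python3 -m crank '[[0.008,0.043,0.026,0.061,0,0,1],[0.015,0.086,0.051,0.122,0,0,1],[0.023,0.129,0.077,0.184,0,0,1],[0.031,0.172,0.103,0.245,0,0,1],[0.038,0.215,0.128,0.306,0,0,1],[0.046,0.258,0.154,0.367,0,0,1],[0.054,0.301,0.179,0.429,0,0,1],[0.061,0.344,0.205,0.49,0,0,1],[0.069,0.387,0.231,0.551,0,0,1],[0.077,0.43,0.256,0.612,0,0,1]]'
python3 - <<'E'
from h import *
need(r2w(-.31,.005,.016))
f=grab_frame("top");cv2.imwrite("pics/t1.png",f["pixels"][:,:,::-1])
f=grab_frame("scene");cv2.imwrite("pics/s1.png",f["pixels"][:,:,::-1])
E
```

```text
t: 2.85
eef_pos: [0.4687, -0.3453, 0.1496]
ee_rot: [2.969, 1.57, -0.411]
force: [0.5, 0.6, -0.8]
width: 0.0874
t 2.85 q [-0.299  0.269 -0.304  0.    -0.998  0.06 ] tcp [ 0.4687 -0.3453  0.1496] rest [-0.3103  0.0044] F [ 0.54  0.62 -0.8 ]
R [[0.001, -0.237, -0.972], [-0.0, -0.972, 0.237], [-1.0, 0.0, -0.001]]
shift [ 0.1336 -0.0003  0.0006]
turn [ 0.0014 -0.0006 -0.0001]
turn [-3.1402e+00  2.0000e-04 -9.0000e-04]
```

View pics/t1.png

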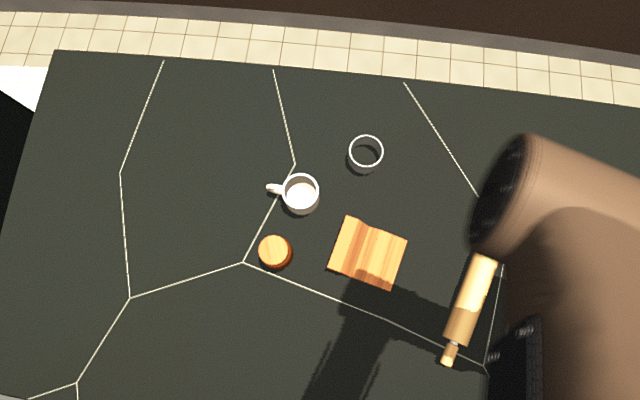

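View pics/s1.png

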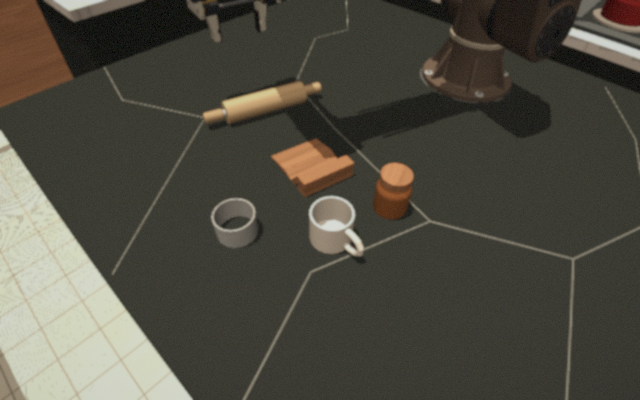

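The top view shows everything still in place, with the arm over the pin's right side. The fingers are behind the pin in the scene view at about (240,25). I'll lower them and approach.

```bash
python3 -m crank '[[0.04,0,0,0,0,0,1],[0.08,0,0,0,0,0,1],[0.115,0,0,0,0,0,1],[0.134,0,0,0,0,0,1],[0.134,-0.01,0,0,0,0,1],[0.134,-0.02,0,0,0,0,1]]'
python3 - <<'E'
from h import *
need(r2w(-.285,.005,.016))
f=grab_frame("scene");crop(f["pixels"],180,0,180,140,4,"pics/s2.png")
E
```

```text
t: 3.7
eef_pos: [0.4745, -0.3235, 0.0165]
ee_rot: [2.978, 1.57, -0.4]
force: [0.2, -0.0, 1.1]
width: 0.0878
t 3.7 q [-0.258  0.415 -0.457  0.    -0.698  0.021] tcp [ 0.4745 -0.3235  0.0165] rest [-0.2877  0.0039] F [ 0.24 -0.01  1.06]
R [[0.001, -0.234, -0.972], [-0.0, -0.972, 0.234], [-1.0, 0.0, -0.001]]
shift [ 0.0005 -0.0027  0.0011]
turn [ 0.0037 -0.0012 -0.0002]
turn [-3.1379e+00  3.0000e-04 -1.9000e-03]
```

View pics/s2.png

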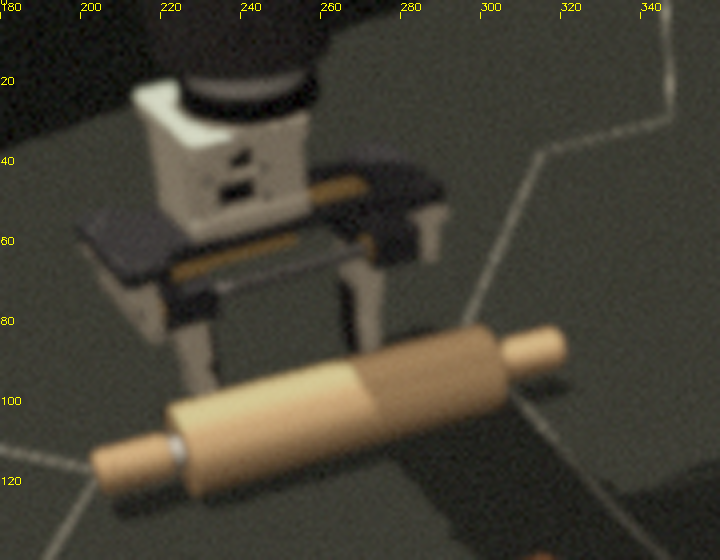

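```bash
python3 -m crank '[[0,-0.005,0.004,0,0,0,1],[0,-0.01,0.008,0,0,0,1],[0,-0.0125,0.008,0,0,0,1],[0,-0.015,0.008,0,0,0,1],[0,-0.0175,0.008,0,0,0,1],[0,-0.02,0.008,0,0,0,1],[0,-0.0225,0.008,0,0,0,1],[0,-0.025,0.008,0,0,0,1],[0,-0.0275,0.008,0,0,0,1],[0,-0.03,0.008,0,0,0,1]]'
python3 - <<'E'
from h import *
need(r2w(-.265,.012,.016))
f=grab_frame("scene");crop(f["pixels"],180,30,180,120,4,"pics/s3.png")
E
```

```text
t: 5.0
eef_pos: [0.473, -0.293, 0.0156]
ee_rot: [-2.94, 1.571, -0.035]
force: [-0.6, -1.5, 0.4]
width: 0.0878
t 5.0 q [-0.203  0.394 -0.497 -0.    -0.679 -0.034] tcp [ 0.473  -0.293   0.0156] rest [-0.2584  0.0127] F [-0.61 -1.46  0.44]
R [[0.0, -0.235, -0.972], [-0.0, -0.972, 0.235], [-1.0, -0.0, -0.0]]
shift [-0.0004  0.0066 -0.0006]
turn [ 0.0033 -0.      0.    ]
turn [-3.1383e+00 -0.0000e+00 -1.0000e-04]
```

View pics/s3.png

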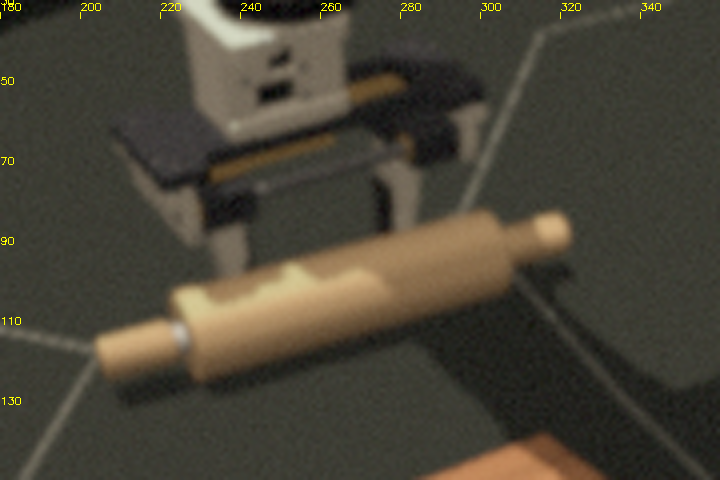

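```bash
python3 -m crank '[[0,-0.003,0,0,0,0,1],[0,-0.006,0,0,0,0,1],[0,-0.009,0,0,0,0,1],[0,-0.012,0,0,0,0,1],[0,-0.015,0,0,0,0,1],[0,-0.018,0,0,0,0,1],[0,-0.021,0,0,0,0,1]]'
python3 - <<'E'
from h import *
need(r2w(-.265,.012,.016))
f=grab_frame("scene");crop(f["pixels"],180,30,180,120,4,"pics/s4.png")
E
```

```text
t: 5.92
eef_pos: [0.4779, -0.2725, 0.0156]
ee_rot: [2.87, 1.571, -0.509]
force: [-0.2, -0.2, 0.0]
width: 0.0876
t 5.925 q [-0.162  0.386 -0.511  0.    -0.673 -0.075] tcp [ 0.4779 -0.2725  0.0156] rest [-0.2374  0.0127] F [-0.15 -0.22  0.03]
R [[0.0, -0.235, -0.972], [-0.0, -0.972, 0.235], [-1.0, 0.0, -0.0]]
shift [-0.0004  0.0276 -0.0006]
turn [ 0.0033 -0.     -0.    ]
turn [-3.1383e+00  0.0000e+00 -1.0000e-04]
```

View pics/s4.png

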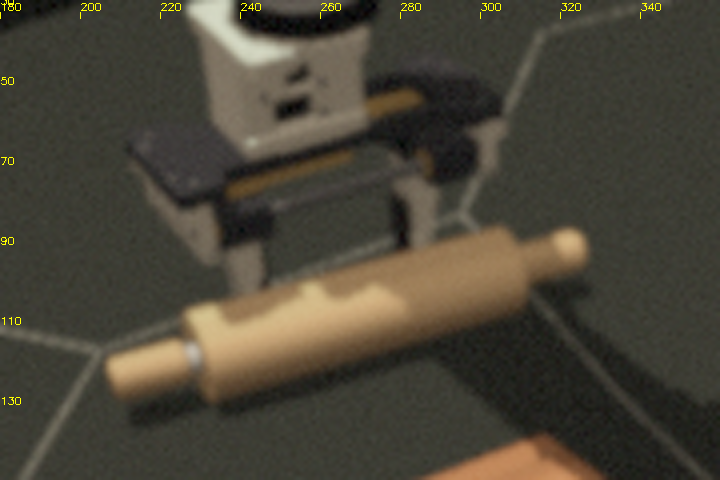

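```bash
cat >> h.py <<'E'
def pin(f,a,b,z=.025):
    a,b=[inrest(back(f,p,z)) for p in(a,b)]
    print("pin rest: -y end",np.round(a,4),"+y end",np.round(b,4),"mid",np.round((a+b)/2,4),"len",round(np.linalg.norm(a-b),4),"dx over y ang",round(-(b-a)[0]/(b-a)[1],4))
E
python3 - <<'E'
from h import *
f=grab_frame("scene")
pin(f,(190+105/3,70+127.5/3),(190+343/3,70+63.5/3)) # initial
pin(f,(180+199.5/4,30+355/4),(180+516/4,30+263/4))
crop(f["pixels"],180,80,170,50,4,"pics/s5.png")
f=grab_frame("top");crop(f["pixels"],410,220,150,150,4,"pics/t5.png")
E
```

```text
pin rest: -y end [-0.233  -0.0854] +y end [-0.2158  0.1109] mid [-0.2244  0.0128] len 0.1971 dx over y ang -0.0877
pin rest: -y end [-0.2054 -0.0855] +y end [-0.1929  0.11  ] mid [-0.1991  0.0123] len 0.1959 dx over y ang -0.064
```

View pics/s5.png

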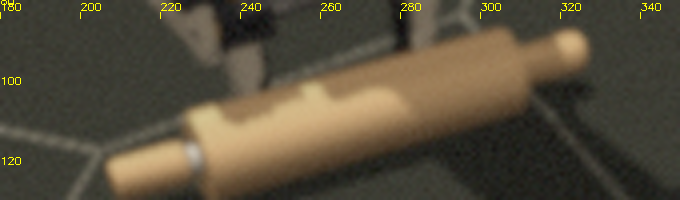

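View pics/t5.png

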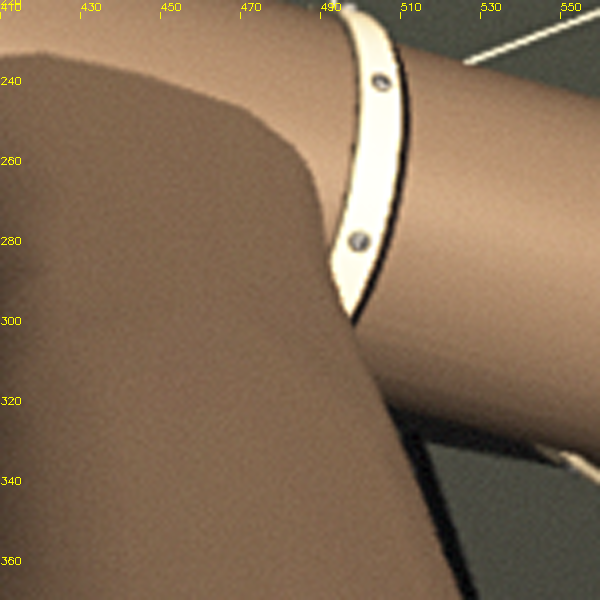

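```bash
python3 -m crank '[[0,-0.004,0,0,0,0,1],[0,-0.009,0,0,0,0,1],[0,-0.014,0,0,0,0,1],[0,-0.019,0,0,0,0,1],[0,-0.024,0,0,0,0,1],[0,-0.029,0,0,0,0,1],[0,-0.034,0,0,0,0,1],[0,-0.039,0,0,0,0,1],[0,-0.044,0,0,0,0,1],[0,-0.049,0,0,0,0,1]]'
python3 - <<'E'
from h import *
need(r2w(-.265,.012,.016))
f=grab_frame("scene");crop(f["pixels"],190,50,180,120,4,"pics/s6.png")
E
```

```text
t: 7.32
eef_pos: [0.4894, -0.2248, 0.0156]
ee_rot: [0.273, 1.571, -3.106]
force: [-0.3, 0.3, -0.0]
width: 0.0875
t 7.325 q [-0.066  0.372 -0.538  0.    -0.662 -0.171] tcp [ 0.4894 -0.2248  0.0156] rest [-0.1883  0.0129] F [-0.34  0.28 -0.02]
R [[-0.0, -0.235, -0.972], [-0.0, -0.972, 0.235], [-1.0, 0.0, 0.0]]
shift [-0.0004  0.0767 -0.0007]
turn [ 0.0033  0.     -0.    ]
turn [-3.1383  0.      0.    ]
```

View pics/s6.png

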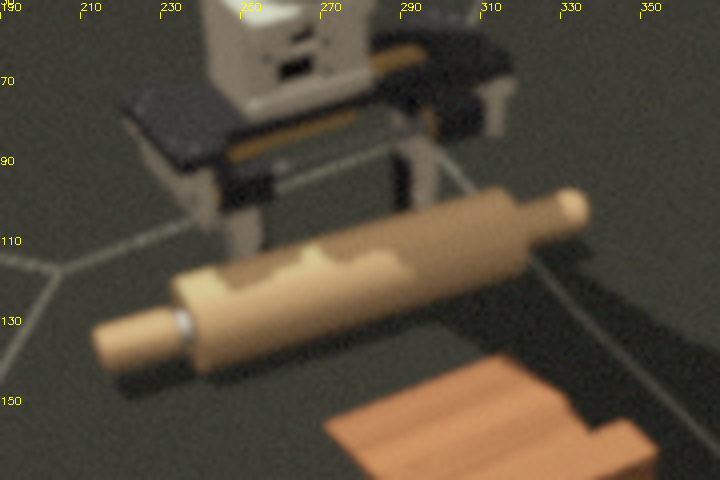

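```bash
python3 - <<'E'
from h import *
f=grab_frame("scene")
pin(f,(190+184/4,50+326/4),(190+516/4,50+228/4))
E
```

```text
pin rest: -y end [-0.1565 -0.0925] +y end [-0.1413  0.1052] mid [-0.1489  0.0063] len 0.1983 dx over y ang -0.0773
```

```bash
python3 -m crank '[[0,-0.005,0,0,0,0,1],[0,-0.011,0,0,0,0,1],[0,-0.018,0,0,0,0,1],[0,-0.025,0,0,0,0,1],[0,-0.032,0,0,0,0,1],[0,-0.039,0,0,0,0,1],[0,-0.046,0,0,0,0,1],[0,-0.053,0,0,0,0,1],[0,-0.06,0,0,0,0,1],[0,-0.067,0,0,0,0,1]]'
python3 - <<'E'
from h import *
need(r2w(-.265,.012,.016))
f=grab_frame("scene");crop(f["pixels"],200,60,180,140,4,"pics/s7.png")
E
```

```text
t: 8.68
eef_pos: [0.5053, -0.1595, 0.0156]
ee_rot: [-3.004, 1.571, -0.099]
force: [0.2, -0.3, -0.2]
width: 0.0875
t 8.675 q [ 0.065  0.36  -0.557  0.    -0.653 -0.302] tcp [ 0.5053 -0.1595  0.0156] rest [-0.1211  0.0131] F [ 0.18 -0.28 -0.18]
R [[0.0, -0.235, -0.972], [-0.0, -0.972, 0.235], [-1.0, -0.0, -0.0]]
shift [-0.0004  0.1439 -0.0006]
turn [ 0.0033 -0.0001  0.    ]
turn [-3.1383e+00 -0.0000e+00 -1.0000e-04]
```

View pics/s7.png

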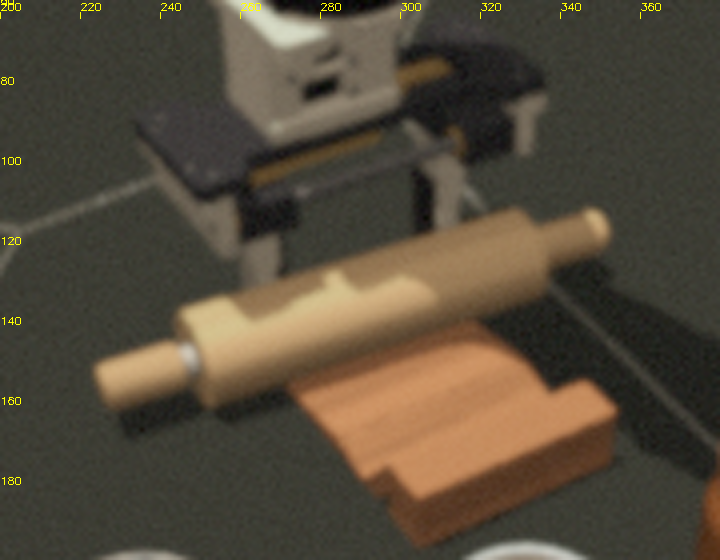

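```bash
python3 - <<'E'
from h import *
f=grab_frame("scene")
pin(f,(200+192/4,60+360/4),(200+535/4,60+250/4))
pin(f,(200+113/4,60+390/4),(200+595/4,60+228/4))
E
```

```text
pin rest: -y end [-0.0888 -0.0966] +y end [-0.0749  0.1008] mid [-0.0819  0.0021] len 0.1979 dx over y ang -0.0702
pin rest: -y end [-0.0886 -0.139 ] +y end [-0.0745  0.1407] mid [-0.0815  0.0009] len 0.2801 dx over y ang -0.0506
```

```bash
python3 -m crank '[[0,-0.004,0,0,0,0,1],[0,-0.009,0,0,0,0,1],[0,-0.014,0,0,0,0,1],[0,-0.019,0,0,0,0,1],[0,-0.024,0,0,0,0,1],[0,-0.029,0,0,0,0,1],[0,-0.034,0,0,0,0,1],[0,-0.039,0,0,0,0,1],[0,-0.044,0,0,0,0,1],[0,-0.049,0,0,0,0,1]]'
python3 - <<'E'
from h import *
need(r2w(-.265,.012,.016))
f=grab_frame("scene");crop(f["pixels"],200,60,180,140,4,"pics/s8.png")
E
```

```text
t: 10.02
eef_pos: [0.5163, -0.1125, 0.0157]
ee_rot: [0.954, 1.57, -2.424]
force: [-1.4, -4.4, 3.1]
width: 0.0875
t 10.025 q [ 0.157  0.359 -0.56   0.001 -0.653 -0.395] tcp [ 0.5163 -0.1125  0.0157] rest [-0.0729  0.0135] F [-1.42 -4.41  3.06]
R [[-0.001, -0.235, -0.972], [-0.001, -0.972, 0.235], [-1.0, 0.001, 0.0]]
shift [-1.000e-04  1.921e-01 -9.000e-04]
turn [ 0.0032  0.0005 -0.0007]
turn [-3.1383e+00  1.1000e-03  8.0000e-04]
```

View pics/s8.png

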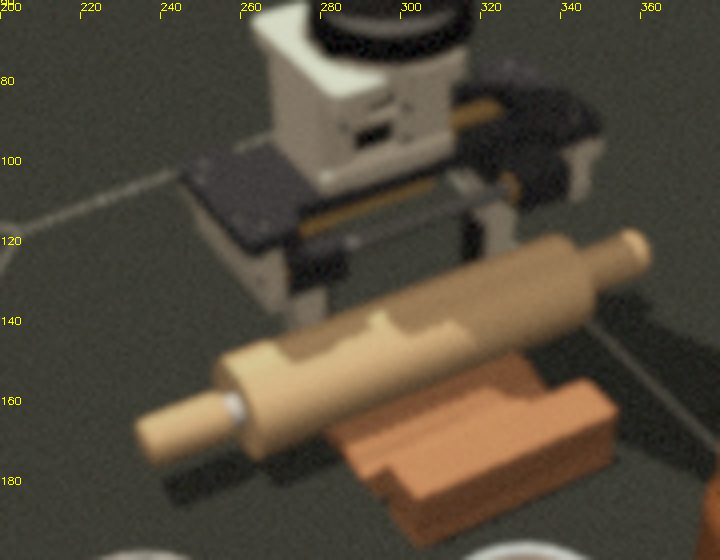

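The pin is now parallel to the groove and about halfway up the ramp, against both fingers. I'll carry on over the crest.

```bash
python3 -m crank '[[0,-0.005,0,0,0,0,1],[0,-0.01,0,0,0,0,1],[0,-0.015,0,0,0,0,1],[0,-0.02,0,0,0,0,1],[0,-0.024,0,0,0,0,1],[0,-0.027,0,0,0,0,1]]'
python3 - <<'E'
from h import *
need(r2w(-.265,.012,.016))
f=grab_frame("scene");crop(f["pixels"],200,60,180,140,4,"pics/s9.png")
E
```

```text
t: 10.82
eef_pos: [0.5231, -0.0856, 0.0155]
ee_rot: [-1.647, 1.571, 1.257]
force: [-0.6, -0.3, 0.8]
width: 0.0876
t 10.825 q [ 0.208  0.361 -0.557 -0.    -0.653 -0.444] tcp [ 0.5231 -0.0856  0.0155] rest [-0.0451  0.0134] F [-0.57 -0.27  0.78]
R [[0.0, -0.235, -0.972], [0.0, -0.972, 0.235], [-1.0, -0.0, -0.0]]
shift [-0.0006  0.2199 -0.0006]
turn [ 0.0036 -0.      0.0002]
turn [-3.138e+00 -3.000e-04 -0.000e+00]
```

View pics/s9.png

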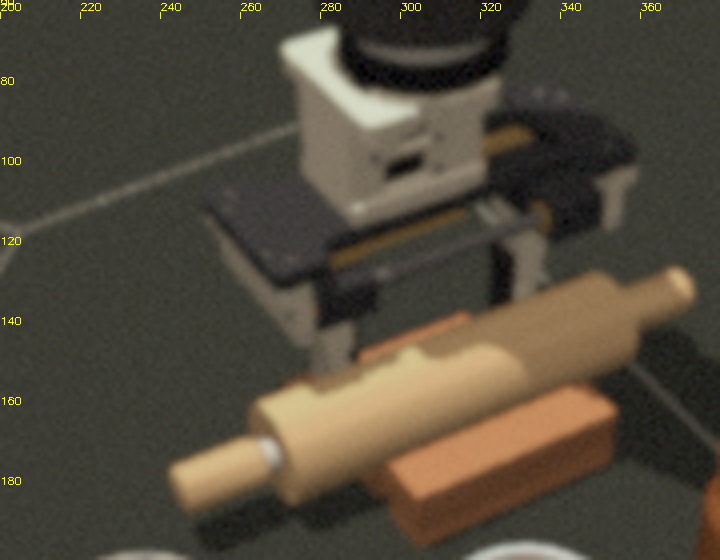

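```bash
python3 -m crank '[[0,0.01,0,0,0,0,1],[0,0.025,0,0,0,0,1],[0,0.045,0,0,0,0,1],[0,0.07,0,0,0,0,1],[-0.04,0.09,0,0,0,0,1],[-0.09,0.1,0,0,0,0,1],[-0.14,0.13,0,0,0,0,1],[-0.14,0.18,0,0,0,0,1],[-0.14,0.22,0,0,0,0,1],[-0.14,0.24,0,0,0,0,1]]'
python3 - <<'E'
from h import *
need(r2w(-.265,.012,.016))
f=grab_frame("scene");crop(f["pixels"],200,60,180,140,4,"pics/s10.png")
f=grab_frame("top");cv2.imwrite("pics/t10.png",f["pixels"][:,:,::-1]);crop(f["pixels"],300,180,130,130,4,"pics/t10c.png")
E
```

```text
t: 12.12
eef_pos: [0.4649, -0.3219, 0.1556]
ee_rot: [-0.737, 1.571, 2.165]
force: [0.2, 0.4, 0.1]
width: 0.088
t 12.125 q [-0.26   0.238 -0.332 -0.    -1.002  0.02 ] tcp [ 0.4649 -0.3219  0.1556] rest [-0.2885  0.0136] F [0.18 0.45 0.08]
R [[-0.0, -0.237, -0.971], [0.0, -0.971, 0.237], [-1.0, -0.0, 0.0]]
shift [ 0.1396 -0.0235 -0.0016]
turn [0.0008 0.0001 0.0001]
turn [-3.1408e+00 -2.0000e-04  2.0000e-04]
```

View pics/s10.png

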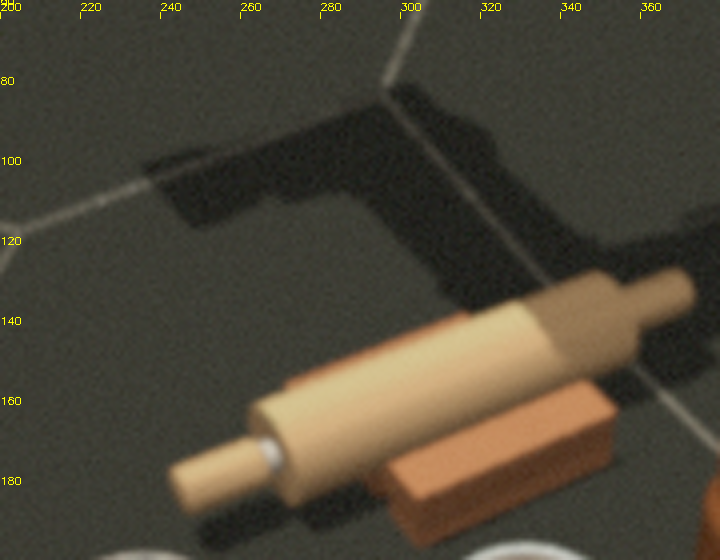

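View pics/t10.png

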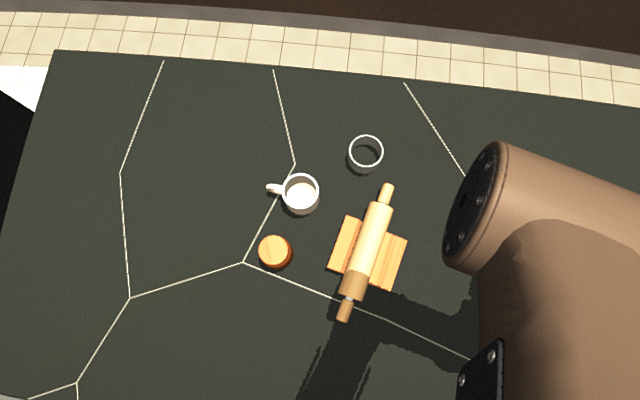

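View pics/t10c.png

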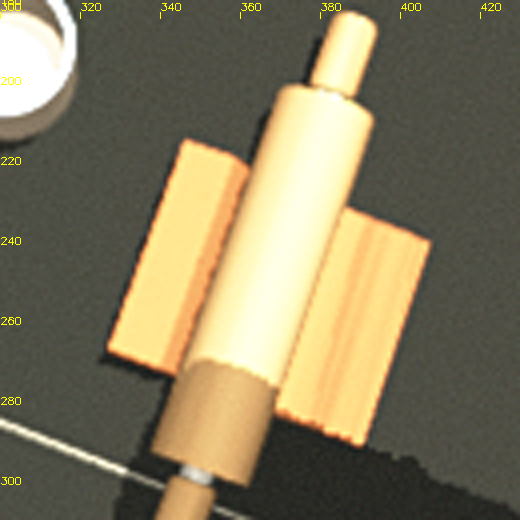

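```bash
python3 - <<'E'
from h import *
f=grab_frame("top")
pin(f,(300+325/4,180+102/4),(300+200/4,180+470/4),.0315)
f=grab_frame("scene")
pin(f,(200+270/4,60+455/4),(200+622/4,60+317/4),.0315)
E
```

```text
pin rest: -y end [-0.0007 -0.0976] +y end [-0.0022  0.0949] mid [-0.0015 -0.0013] len 0.1925 dx over y ang 0.0075
pin rest: -y end [-0.0012 -0.0974] +y end [0.0026 0.1017] mid [0.0007 0.0022] len 0.1991 dx over y ang -0.0192
```

Both cameras agree: the pin is seated, square and centred. Nothing else has moved, and the pin looks the same in the frames taken before and after the arm withdrew.

```bash
python3 -c "
from station import *
print(job_done())"
```

```text
the job is handed in; nothing more can be done
None
```

I pushed the pin from behind with both fingertips, gripper fully open. It rolled along the counter, squared itself up on the ramp, went over the crest and dropped into the groove. The gripper never closed on the pin. I then backed the arm clear and handed the job in at about 12.4 s; no verdict was reported.

Last checks, with lengths in the rest's frame:

| Check | Top camera | Scene camera | Limit |
|---|---|---|---|
| Distance from seated line (x) | -1.5 mm | +0.7 mm | ±6 mm |
| Pin's middle along the groove (y) | -1 mm | +2 mm | ±36 mm |
| Angle to the groove | 0.008 rad | -0.019 rad | 0.06 rad |

- **Camera disagreement:** the two cameras differ by about 2–4 mm and 0.03 rad, roughly their calibration error. Both are well inside the limits. The scene camera also measures the barrel at 199 mm, where 190 mm is correct.
- **Height not measured:** I assumed the seated height of 31.5 mm when working out these positions.
- **Stillness:** the pin looked the same before and after the arm withdrew; I did not measure its speed.
- **Other objects:** the mug, ring and jar appear in the same place in the images as at the start. The force reading after withdrawing was near zero.

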